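Grade beeswax balls on the tipping sorter

TASK

Sort the mixed beeswax balls with the wooden ball grader: press down the release tab of the clear cover while sliding the cover fully open, then raise the box by its handle so that all the balls roll out over the bars, the small ones dropping into the small lane and the large ones running on into the large lane. Then lower the empty box back onto its rest without letting it drop, leaving the cover open. Do not disturb the honey jars, the loose lid and the spoon.

Things in the scene. Friction and masses are not known exactly. Their poses are not given: they have to be found in the camera images.
- sorter: Wooden ball grader, fixed to the table, 480 mm long. Origin on the table below the hinge of its tipping box; x points downhill, y to the side with the small lane, z up. The tipping box is at its uphill end (negative x). Downhill of the hinge come a 140 mm wide landing board (to x = 50 mm, 10 degrees down) and the screen; these and the lanes stand less than 140 mm high.
- small_lane (a point): Middle of the floor of the small lane, the 147 x 64 mm trough along the grader's +y side, open above, walls 45 to 50 mm high. A lower board below the bars slopes towards it. A small ball anywhere under the bars or in this trough is in the small lane.
- large_lane (a point): Middle of the floor of the large lane, the 126 (along x) x 140 mm trough across the downhill end of the grader, beyond the bars, end wall 105 mm high.
- tipper (a joint): Tipping angle of the box in rad: 0 level on its rest (start), stop at 1.1. It turns about a level hinge along the grader's y at its downhill upper edge (pouring lip); grows as the handle end rises. Box 147 x 134 x 57 mm, about 0.5 kg, falls back when let go. Its front slants at 40 degrees: with the cover open, balls start to roll out at 0.7 to 0.8 rad and all are out by 1.0.
- lip_hinge (a point): Middle of the hinge line of the tipping box, 115 mm above the table.
- handle (a point): Middle of the box's handle: a round steel bar 12 mm thick along the grader's y, 100 mm free between its side arms. With the box level it is 150 mm above the table, 210 mm uphill of the hinge and 35 mm above it, 63 mm clear of the box's back wall; it moves on a 213 mm arc about the hinge and may turn between the fingers.
- cover (a joint): How far the clear cover of the tipping box is slid back, in m: 0 shut (start), 0.070 fully open at its stop. It covers the mouth (downhill half of the box's top) and slides uphill (the grader's -x) over the fixed clear roof with about 2 N of friction; it stays where left, also when the box is tipped. While shut it is latched by the tab.
- tab (a joint): How far the cover's release tab is pressed down, in m: 0 up, 0.008 fully down. A spring pushes it up (about 1 N at the start, 0.8 N more per mm, 7 N fully down). It must be at least 4 mm down for the cover to leave its latch and stay down over the first 20 mm of sliding; with the tab up the cover is blocked.
- tab_pad (a point): Middle of the top of the release tab's flat pad, the white plastic block on the cover; moves with both. Pad 42 mm long (along the grader's x), 36 mm wide, 145 mm above the table when up. At its uphill end stands a rib across it to push against, 12 mm high and 8 mm thick, its near face 21 mm uphill of this point.
- large0_center (a point): Centre of a large beeswax ball, 40 mm diameter, 32 g; starts in the tipping box under the cover.
- small0_center (a point): Centre of a small beeswax ball, 26 mm diameter, 10 g, same colour; starts in the tipping box under the cover.
- large1_center (a point): Centre of a large beeswax ball, 40 mm diameter, 32 g; starts in the tipping box under the cover.
- small1_center (a point): Centre of a small beeswax ball, 26 mm diameter, 10 g, same colour; starts in the tipping box under the cover.
- large2_center (a point): Centre of a large beeswax ball, 40 mm diameter, 32 g; starts in the tipping box under the cover.
- small2_center (a point): Centre of a small beeswax ball, 26 mm diameter, 10 g, same colour; starts in the tipping box under the cover.
- jar_a: A honey jar, 68 mm diameter, 75 mm high, brass lid, standing on the table; origin under its middle. Bystander.
- jar_b: A honey jar, 68 mm diameter, 75 mm high, brass lid, standing on the table; origin under its middle. Bystander.
- jar_c: A honey jar, 68 mm diameter, 75 mm high, brass lid, standing on the table; origin under its middle. Bystander.
- jar_d: A honey jar, 68 mm diameter, 75 mm high, brass lid, standing on the table; origin under its middle. Bystander.
- jar_e: A honey jar, 68 mm diameter, 75 mm high, brass lid, standing on the table; origin under its middle. Bystander.
- jar_lid: A loose brass jar lid, 68 mm diameter, 12 mm high, lying on the table. Bystander.
- spoon: A tasting spoon, 150 mm long, lying on the table. Bystander.
- screen (a point): Middle of the screen of four round 10 mm steel bars, 42 mm apart (32 mm free gaps), running downhill at 10 degrees from x = 50 to 192 mm of the grader between side walls 50 mm high. Small balls fall between the bars, large ones roll on over them.

How it is judged:
On the way, in this order (a step that is already met when the one before it is completed fails the run):
1. the cover of the tipping box is slid fully open (more than 60 of 70 mm) (value of joint cover above 0.06 m), for 0.2 s.
2. the box is tipped (more than 0.6 rad) (value of joint tipper above 0.6 rad), for 0.2 s.
At the end, for the whole second after the job is handed in: All three small balls lie in the small lane (in its trough or on the lower board below the bars) and all three large balls in the large lane; the tipping box is back down on its rest (within 0.05 rad) and its cover still open (more than 60 mm) (x of small0_center in the frame of sorter between 0.044 and 0.192 m and y of small0_center in the frame of sorter between -0.07 and 0.14 m and z of each of small0_center, small1_center, small2_center in the frame of sorter below 0.052 m and x of large0_center in the frame of sorter between 0.196 and 0.322 m and y of large0_center in the frame of sorter between -0.07 and 0.07 m and z of each of large0_center, large1_center, large2_center in the frame of sorter below 0.055 m and x of small1_center in the frame of sorter between 0.044 and 0.192 m and y of small1_center in the frame of sorter between -0.07 and 0.14 m and x of large1_center in the frame of sorter between 0.196 and 0.322 m and y of large1_center in the frame of sorter between -0.07 and 0.07 m and x of small2_center in the frame of sorter between 0.044 and 0.192 m and y of small2_center in the frame of sorter between -0.07 and 0.14 m and x of large2_center in the frame of sorter between 0.196 and 0.322 m and y of large2_center in the frame of sorter between -0.07 and 0.07 m and value of joint tipper below 0.05 rad and value of joint cover above 0.06 m); the robot touches nothing.
It fails at once if the tipping box is dropped (falls faster than 3.5 rad/s) (velocity of joint tipper below -3.5 rad/s).
It fails at once if a honey jar, the loose lid or the spoon is pushed more than 30 mm or a jar is tipped over (distance of any of jar_a, jar_b, jar_c, jar_d, jar_e, jar_lid, spoon from where it was at the start of the episode above 0.03 m or angle between any of jar_a, jar_b, jar_c, jar_d, jar_e's own z axis and vertical above 0.5 rad).
It also fails if it takes over 61 s, if anything falls off the work surface, if the arm or the gripper's body presses on something with over 40 N, if the wrist force passes 120 N, or if a joint passes its speed limit or range.

ROBOT

A 6-joint arm with a two-finger parallel gripper is mounted at the origin on the work surface. World frame = base frame: x ahead of the robot, y to its left, z up, the work surface at z = 0. Lengths are in m, angles in rad, forces in N, time in s.
With the tool pointing down it reaches from about 0.375 to 0.9 m from the base axis. Payload 3.1 kg.
Tool frame: the origin (TCP) lies at the very end of the fingers, on their centre line; the grasp point (between the pads) lies 19 mm behind it (manip.grasp_offset is the distance from the TCP to the grasp point, in m); y points along the fingers, z is the direction in which the jaws open and shut, and the axes are right-handed (so a half turn about y gives the same grasp; the last joint's range is limited). The gripper opens to 85 mm and grips with 20 to 120 N. Pads are 22 mm wide; open, the fingers measure 114 mm over their backs; the gripper's body (76 mm by 85 mm) begins 54 mm behind the grasp point. The pads swing forward as they close: fully open they stand 13 mm farther back than shut.
Start: joints at [-1.381, 0.527, 1.433, -0, 1.181, -0.178], TCP at [0.225, -0.583, 0.231] pointing down, gripper open.
Joint ranges: [-3.08, 3.08], [-0.75, 2.2], [0.22, 2.44], [-1.43, 4.57], [0, 2.65], [-2.85, 2.85]. Speed limits (rad/s): [2.79, 2.79, 3.14, 3.14, 3.14, 3.14].

INTERFACE

Orientations are given as a unit quaternion [x, y, z, w].
In Python, from station import manip gives the robot as it stands.
- The arm moves only by the tool apply_moves, never from a script. Its argument "motion" is a list of rows, each a list of 5 numbers: the finger opening in mm, from 0 to 85.4, then the shift along the tool's x, y, z in units of 30 mm (1.0 is 30 mm), then the turn about the tool's y in units of 10 degrees (1.0 is 10 degrees). In form: [[fingers, x, y, z, twist], ...]. A call has 1 to 12 rows; each row is the pose to reach, as a shift and turn from the pose commanded when the call began, along the tool's axes at that moment; what a row does not reach only later rows make up. A row lasts 1/8 s, in which the tool goes at most 62.5 mm and 10.7 degrees, less where a joint would pass 70% of its speed; a pose out of reach is approached as far as the arm can. A call with a gripper value outside its range is refused whole. The fingers move at their own pace and stop on an object; "squeeze" is the grip in N (left out, the last holds). Time passes only in rows, so rows that repeat a pose let the fingers close. It gives the time, the measured TCP pose, the force and the opening at its end, in the units of the state.
- manip.sense(): the state, without advancing time (a new reading comes with each control period).
- manip.snapshot(name): name is "scene" or "top" or "wrist"; returns the picture (480x640x3 uint8, red, green, blue); there is no depth.
- manip.get_calibration(name): a dict with "intrinsics" (3x3 intrinsics, pixels), "extrinsics" (4x4, takes a point from camera to world coordinates). Camera axes: x right, y up, looking along -z (the intrinsics and any distortion apply to the point x, -y, -z); pixel columns grow to the right and rows downward; lengths in m; the calibration is good to about 2 mm. A picture is of the moment at which its call begins: read the wrist's pose just before it. get_calibration takes no time and is no camera call; for the wrist camera it gives the pose at the moment of the call.
- manip.sign_off(): hands the job in, once; it reports no verdict.
The state is a dict: "t": time; "q": joint angles; "qd": joint speeds; "tau": joint torques, N m; "tcp_pos": TCP position; "tool_rot": TCP orientation; "force": force on the tool from outside, world axes, zero at the start; "ft_torque": the same for the moment, N m; "finger_gap": opening from 0.0 (shut) to 1.0 (fully open).
Only numpy, scipy, OpenCV 4.12 (cv2) and the standard library are available. Lean on these libraries where they do the work, as an engineer would, in place of code of your own. Each camera call takes 0.05 s, during which the arm holds its last target.

## Working session

There is one attempt and no reset: what is moved stays moved. The work goes in short steps, Python scripts to look and compute and a tool call to move; the robot and the scene stay as the last step left them, time stands still between calls to the robot, and variables do not carry over. Pictures are saved under pics/ and viewed, and the job is handed in when it is done.

Besides the shell and the picture viewer there is one more tool, called after ">>>" as name([rows], argument=value, ...), one row to a line, values as JSON. apply_moves: Moves the arm, as the interface text tells. Its arguments: {"type":"object","properties":{"motion":{"type":"array"},"squeeze":{"type":"number"}},"required":["motion"]}

```bash
mkdir -p pics; ls; python3 - <<'E'
from station import manip
import cv2,numpy as np
np.set_printoptions(precision=4,suppress=True)
s=manip.sense()
for k in s: print(k,s[k])
for n in ["scene","top","wrist"]:
    c=manip.get_calibration(n); print(n,c)
    cv2.imwrite(f"pics/{n}0.png",manip.snapshot(n)[:,:,::-1])
print(manip.grasp_offset)
E
```

```text
pics
t 0.0
q [-1.3805  0.5285  1.4339  0.      1.1814 -0.1785]
qd [-0.001  -0.0005  0.0012  0.0002 -0.0011 -0.0006]
tau [  0.0001 -44.2346 -17.8023  -0.0001   0.0083   0.    ]
tcp_pos [ 0.2252 -0.5822  0.2303]
tool_rot [-0.1297  0.6959 -0.6944  0.1297]
force [-0.3775  0.2565  0.741 ]
ft_torque [ 0.0293 -0.0023 -0.0566]
finger_gap 0.9998183898426778
scene {'intrinsics': array([[485.1139,   0.    , 328.8808],
       [  0.    , 485.1139, 237.1802],
       [  0.    ,   0.    ,   1.    ]]), 'extrinsics': array([[-0.5963, -0.5551,  0.5799,  1.3437],
       [ 0.8027, -0.4147,  0.4285,  0.5764],
       [ 0.0026,  0.721 ,  0.6929,  1.0193],
       [ 0.    ,  0.    ,  0.    ,  1.    ]])}
top {'intrinsics': array([[433.3962,   0.    , 325.1657],
       [  0.    , 433.3962, 232.9721],
       [  0.    ,   0.    ,   1.    ]]), 'extrinsics': array([[-0.0235,  0.9885, -0.1496,  0.4073],
       [-0.9994, -0.0269, -0.0206,  0.002 ],
       [-0.0244,  0.1491,  0.9885,  1.369 ],
       [ 0.    ,  0.    ,  0.    ,  1.    ]])}
wrist {'intrinsics': array([[351.0061,   0.    , 321.6945],
       [  0.    , 351.0061, 236.5201],
       [  0.    ,   0.    ,   1.    ]]), 'extrinsics': array([[ 0.3593,  0.901 ,  0.2432,  0.2871],
       [-0.9332,  0.3476,  0.091 , -0.5589],
       [-0.0026, -0.2596,  0.9657,  0.3736],
       [ 0.    ,  0.    ,  0.    ,  1.    ]])}
0.0187
```

View pics/scene0.png

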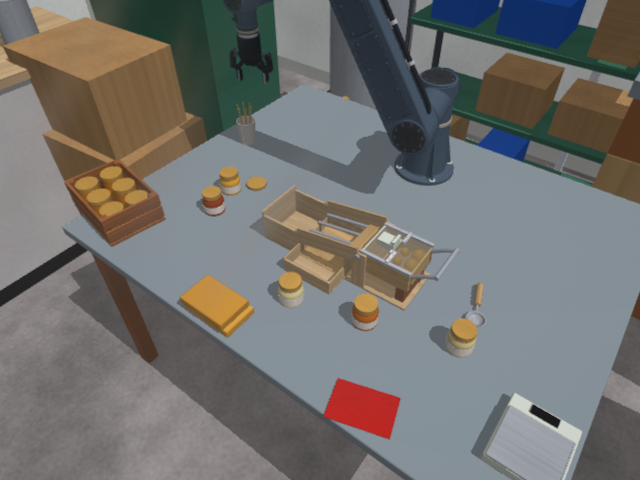

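View pics/top0.png

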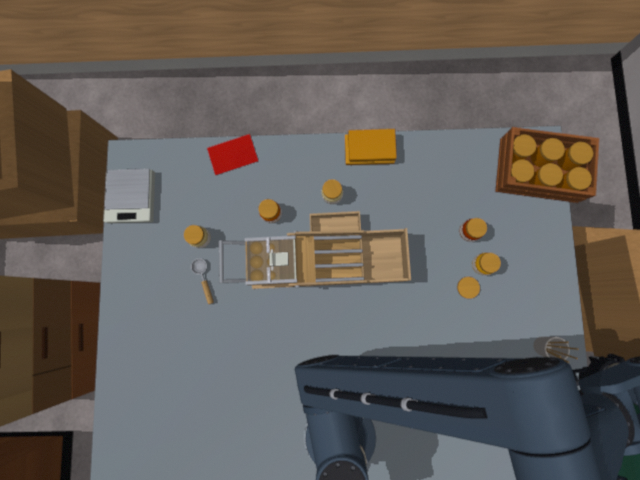

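View pics/wrist0.png

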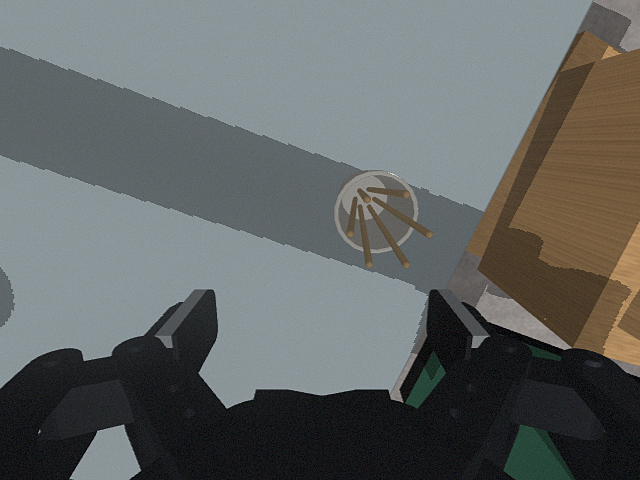

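The sorter lies across the table, uphill end (handle) at top-view pixel (220,262), downhill end at (408,256), and its +y side (small lane) facing away from the robot. Next: zoomed crops.

```bash
python3 - <<'E'
import cv2
a=cv2.imread("pics/top0.png")[200:310,205:425]
cv2.imwrite("pics/topz.png",cv2.resize(a,None,fx=3.6,fy=3.6,interpolation=cv2.INTER_CUBIC))
a=cv2.imread("pics/scene0.png")[185:310,255:465]
cv2.imwrite("pics/scenez.png",cv2.resize(a,None,fx=3.8,fy=3.8,interpolation=cv2.INTER_CUBIC))
E
```

```text
(no output)
```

View pics/topz.png

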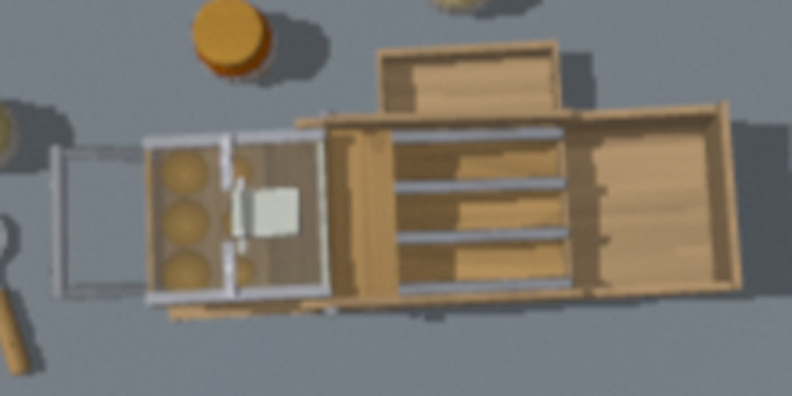

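View pics/scenez.png

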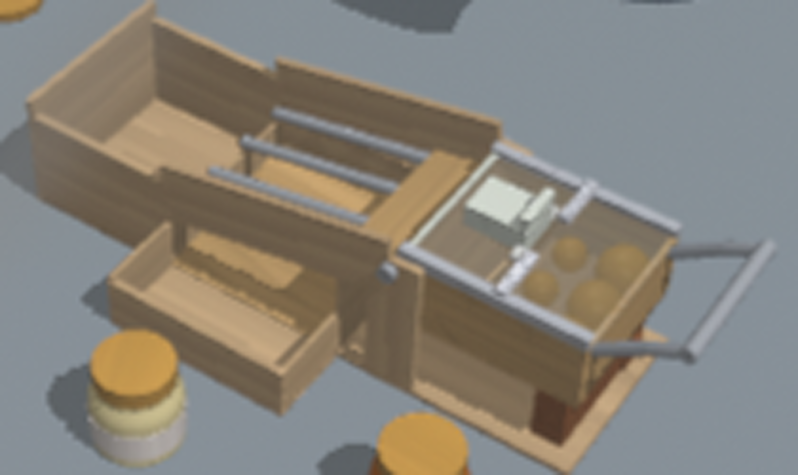

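```bash
cat > h.py <<'E'
import numpy as np,cv2
from station import manip
from scipy.spatial.transform import Rotation as R
np.set_printoptions(precision=4,suppress=True)
def ray(c,uv):
    K,T=c['intrinsics'],c['extrinsics']
    d=np.array([(uv[0]-K[0,2])/K[0,0],-(uv[1]-K[1,2])/K[1,1],-1.])
    d=T[:3,:3]@d; return T[:3,3],d/np.linalg.norm(d)
def tri(*cu):
    A=np.zeros((3,3));b=np.zeros(3);rs=[ray(c,u) for c,u in cu]
    for o,d in rs:
        P=np.eye(3)-np.outer(d,d);A+=P;b+=P@o
    x=np.linalg.solve(A,b)
    return x,max(np.linalg.norm((np.eye(3)-np.outer(d,d))@(x-o)) for o,d in rs)
def onz(c,uv,z):
    o,d=ray(c,uv);return o+d*(z-o[2])/d[2]
def proj(c,p):
    K,T=c['intrinsics'],c['extrinsics']
    q=T[:3,:3].T@(np.asarray(p)-T[:3,3]); return K[0,0]*q[0]/-q[2]+K[0,2],K[1,1]*-q[1]/-q[2]+K[1,2]
E
python3 - <<'E'
from h import *
ct,cs=manip.get_calibration("top"),manip.get_calibration("scene")
t=lambda u,v:(205+u/3.6,200+v/3.6); s=lambda u,v:(255+u/3.8,185+v/3.8)
P={'h+':((58,150),(690,352)),'h-':((58,295),(769,245)),'padd-':((299,236),(490,178)),'padd+':((299,187),(467,208)),
'pivot+':((330,118),(388,270)),'endcorner-':((723,104),(30,100)),'boxback+':((150,140),(590,343)),'boxback-':((150,300),(675,228)),'lip+':((325,132),(405,248)),'lip-':((327,292),(497,150))}
for k,(a,b) in P.items(): print(k,*tri((ct,t(*a)),(cs,s(*b))), onz(ct,t(*a),.15)[:2])
E
```

```text
h+ [0.5744 0.3261 0.1494] 0.0011289684258141593 [0.5749 0.3249]
h- [0.4599 0.3243 0.1509] 0.0012414448800960659 [0.4605 0.3234]
padd- [0.5025 0.1358 0.138 ] 0.0004406425334279051 [0.5018 0.1342]
padd+ [0.5401 0.1375 0.1391] 0.003025148854201448 [0.5404 0.1337]
pivot+ [0.599  0.1141 0.1125] 0.002616403982706722 [0.5946 0.1086]
endcorner- [ 0.6042 -0.2088  0.1022] 0.0011061571712076771 [ 0.5974 -0.2017]
boxback+ [0.5833 0.2605 0.1218] 0.0034402472284849077 [0.5809 0.2516]
boxback- [0.4555 0.2574 0.1235] 0.0008657244785260777 [0.4549 0.2512]
lip+ [0.5855 0.1176 0.1251] 0.003128136432067762 [0.5836 0.1127]
lip- [0.4586 0.1158 0.1214] 0.0005460791689637455 [0.4577 0.1128]
```

The triangulated heights match the text (handle 0.150, hinge 0.113–0.125), as does the handle-to-hinge distance of 0.209. Next I compute the approach move.

```bash
cat >> h.py <<'E'
def plan(target,zdir=None,s=None):
    """needed row shift (units) and twist (units) ; zdir = desired world direction of tool z"""
    s=s or manip.sense(); M=R.from_quat(s['tool_rot']).as_matrix()
    d=M.T@(np.asarray(target)-s['tcp_pos'])/0.03
    tw=0
    if zdir is not None:
        z=M.T@np.asarray(zdir); tw=np.degrees(np.arctan2(z[0],z[2]))/10
    return d,tw,M
E
python3 - <<'E'
from h import *
x=np.array([0.02,-1,0]);x/=np.linalg.norm(x)
for sg in (1,-1):
    d,tw,M=plan([0.521,0.158,0.24],sg*x); print(d,tw)
print(M)
E
```

```text
[-18.093   -0.2775 -19.4679] 1.9983478533385675
[-18.093   -0.2775 -19.4679] -16.001652146661435
[[-0.9328 -0.0003  0.3605]
 [-0.3605  0.0016 -0.9328]
 [-0.0003 -1.     -0.0016]]
```

>>> apply_moves([
  [0, -18.6, -1, -20.4, 2],
  [0, -18.6, -1, -20.4, 2],
  [0, -18.6, -1, -20.4, 2],
  [0, -18.6, -1, -20.4, 2],
  [0, -18.6, -1, -20.4, 2],
  [0, -18.6, -1, -20.4, 2],
  [0, -18.6, -1, -20.4, 2],
  [0, -18.6, -1, -20.4, 2],
  [0, -18.6, -1, -20.4, 2],
  [0, -18.6, -1, -20.4, 2],
  [0, -18.6, -1, -20.4, 2],
  [0, -18.6, -1, -20.4, 2],
])

```text
t: 1.65
tcp_pos: [0.4971, 0.1178, 0.2585]
tool_rot: [0.007, -0.707, 0.707, -0.007]
force: [1.2, -0.8, 0.0]
finger_gap: 0.004
```

```bash
python3 - <<'E'
from h import *
import pickle
c=manip.get_calibration("wrist"); im=manip.snapshot("wrist"); s=manip.sense()
pickle.dump((c,s),open("w1.pkl","wb"))
cv2.imwrite("pics/w1.png",im[:,:,::-1])
print(s['tcp_pos'],s['q'],s['qd'])
d,tw,M=plan([0.524,0.215,0.25],[0.016,-1,0]); print(d,tw); print(M)
E
```

```text
[0.4999 0.1247 0.2592] [0.0237 0.3421 1.6759 0.0067 1.118  1.5674] [-0.0984 -0.0358  0.0669 -0.0659 -0.0179 -0.1778]
[-0.8723  0.3281 -2.9888] 0.04635626689962471
[[-0.9997  0.0055  0.0241]
 [-0.0241  0.0062 -0.9997]
 [-0.0056 -1.     -0.0061]]
```

View pics/w1.png

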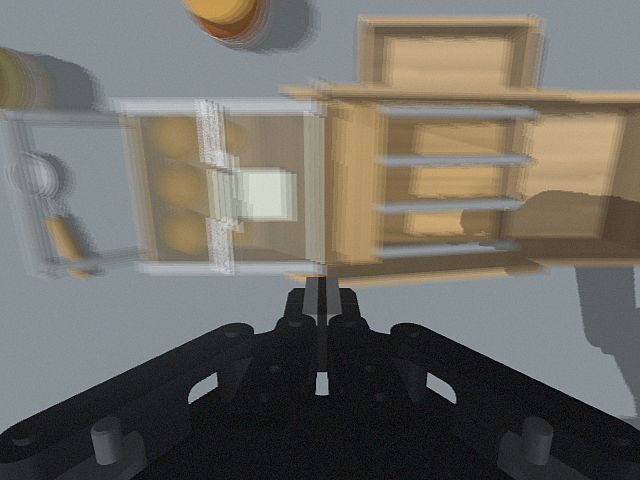

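The arm was still moving, so the picture is blurred. I'll move to a hover above the box and let it settle.

>>> apply_moves([
  [0, -0.5, 0.3, -1.2, 0],
  [0, -0.5, 0.3, -2.4, 0],
  [0, -0.5, 0.3, -2.4, 0],
  [0, -0.5, 0.3, -2.4, 0],
  [0, -0.5, 0.3, -2.4, 0],
])

```text
t: 2.33
tcp_pos: [0.5103, 0.1869, 0.2495]
tool_rot: [0.007, -0.707, 0.707, -0.006]
force: [-0.0, -0.1, -0.0]
finger_gap: -0.003
```

```bash
python3 - <<'E'
from h import *
import pickle
c=manip.get_calibration("wrist"); im=manip.snapshot("wrist"); s=manip.sense()
pickle.dump((c,s),open("w2.pkl","wb"))
cv2.imwrite("pics/w2.png",im[:,:,::-1])
print(s['tcp_pos'],s['q'],s['qd'],s['force'])
E
```

```text
[0.5103 0.1868 0.2495] [ 0.1454  0.3957  1.6166 -0.0003  1.1294  1.6982] [ 0.0012 -0.0013 -0.0028  0.0009  0.0001  0.0008] [ 0.3107 -0.6009  0.683 ]
```

View pics/w2.png

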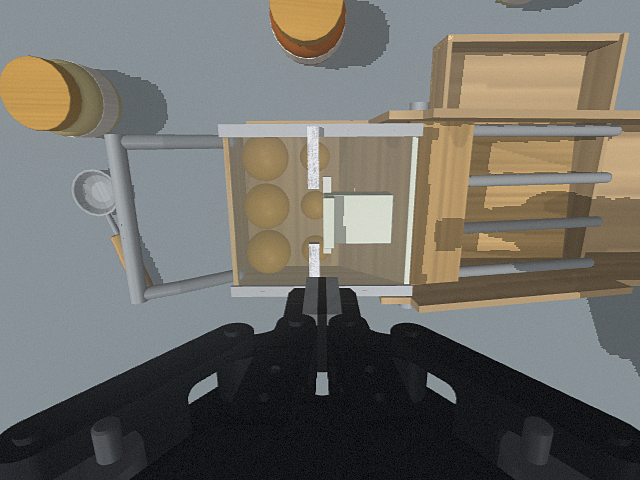

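Sharp view: pad top spans about (344–391, 194–243), the rib is at (324–334, 178–252), and the handle bar runs from (118,137) to (140,300). Next I intersect these with the other views.

```bash
python3 - <<'E'
from h import *
import pickle
cw,_=pickle.load(open("w2.pkl","rb"))
ct,cs=manip.get_calibration("top"),manip.get_calibration("scene")
t=lambda u,v:(205+u/3.6,200+v/3.6); s=lambda u,v:(255+u/3.8,185+v/3.8)
for k,w,a,b in [('padd-',(391,243),(299,236),(490,178)),('padd+',(391,194),(299,187),(467,208)),('h+',(118,142),(58,150),(690,352)),('h-',(140,295),(58,295),(769,245)),('lip+',(415,130),(325,132),(405,248)),('lip-',(411,290),(327,292),(497,150))]:
    print(k,*tri((cw,w),(ct,t(*a)),(cs,s(*b))),tri((cw,w),(cs,s(*b))))
for uv in [(344,194),(391,194),(391,243),(344,243)]: print(onz(cw,uv,.145))
print('bar',onz(cw,(118,142),.15),onz(cw,(140,295),.15))
print('rib',[onz(cw,p,.157) for p in [(324,197),(334,197),(324,252),(334,252)]])
im=cv2.imread("pics/w2.png")[165:265,290:420]; cv2.imwrite("pics/w2z.png",cv2.resize(im,None,fx=6,fy=6,interpolation=cv2.INTER_NEAREST))
E
```

```text
padd- [0.503  0.1354 0.1381] 0.001115562670572579 (array([0.5036, 0.1357, 0.139 ]), np.float64(0.0010201941256702887))
padd+ [0.5404 0.1375 0.1393] 0.0032205146478351187 (array([0.5406, 0.1394, 0.1411]), np.float64(0.0017077554692241184))
h+ [0.5742 0.3257 0.1486] 0.0014224314909799998 (array([0.5735, 0.3261, 0.148 ]), np.float64(0.0009399560925655724))
h- [0.4607 0.3241 0.1495] 0.00246411433026184 (array([0.461 , 0.3244, 0.1498]), np.float64(0.0023548915815009624))
lip+ [0.5858 0.1185 0.1247] 0.003773571219329994 (array([0.5858, 0.1211, 0.1273]), np.float64(0.0003148949810193862))
lip- [0.4588 0.1146 0.1223] 0.002631264819808565 (array([0.4567, 0.113 , 0.1192]), np.float64(0.002182967103190701))
[0.5411 0.1718 0.145 ]
[0.5417 0.1385 0.145 ]
[0.5057 0.136  0.145 ]
[0.5051 0.1705 0.145 ]
bar [0.5741 0.3241 0.15  ] [0.4633 0.3225 0.15  ]
rib [array([0.5406, 0.186 , 0.157 ]), array([0.5407, 0.1792, 0.157 ]), array([0.5017, 0.1852, 0.157 ]), array([0.5018, 0.1782, 0.157 ])]
```

View pics/w2z.png

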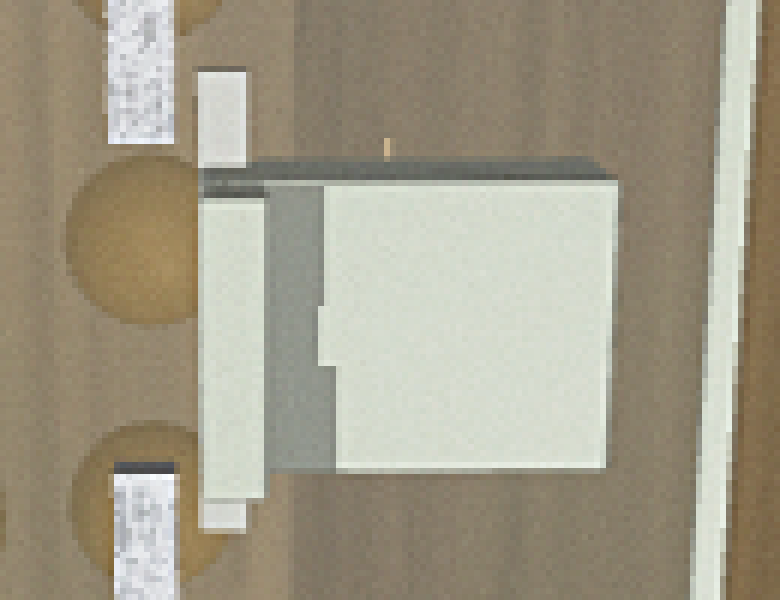

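>>> apply_moves([
  [0, -0.4, 1.0, 1.0, 0],
  [0, -0.4, 2.7, 1.0, 0],
  [0, -0.4, 2.7, 1.0, 0],
  [0, -0.4, 2.7, 1.0, 0],
])

```text
t: 2.88
tcp_pos: [0.5237, 0.158, 0.1696]
tool_rot: [-0.006, 0.707, -0.707, 0.007]
force: [0.8, 0.0, 0.6]
finger_gap: -0.009
```

```bash
python3 - <<'E'
from h import *
import pickle
c=manip.get_calibration("wrist"); im=manip.snapshot("wrist"); s=manip.sense()
pickle.dump((c,s),open("w3.pkl","wb"))
cv2.imwrite("pics/w3.png",im[:,:,::-1])
print(s['tcp_pos'],s['force']); print(plan([.5225,.157,.140],[0.018,-1,0]))
E
```

```text
[0.5243 0.1583 0.1703] [0.0102 0.2254 0.8758]
(array([0.0627, 1.0104, 0.0411]), np.float64(0.009180956424831061), array([[-0.9998,  0.0035,  0.0196],
       [-0.0196,  0.0003, -0.9998],
       [-0.0035, -1.    , -0.0002]]))
```

View pics/w3.png

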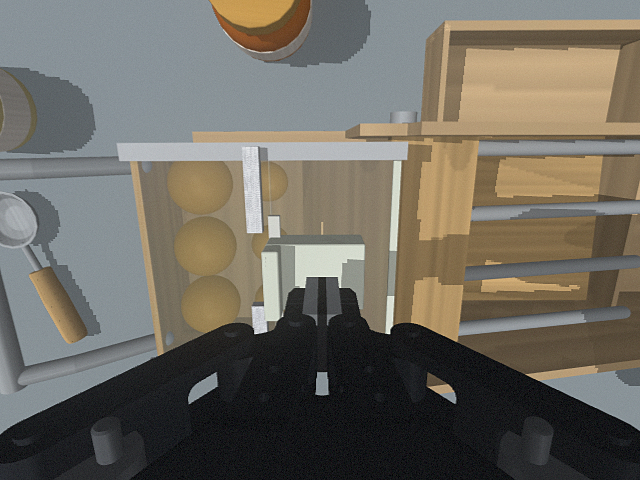

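```bash
python3 - <<'E'
from h import *
import pickle
c2,c3=[pickle.load(open(f"w{i}.pkl","rb"))[0] for i in (2,3)]
cs=manip.get_calibration("scene")
print(tri((c2,(391.5,195)),(c3,(364.5,245.5))), tri((c2,(391.5,195)),(c3,(364.5,245.5)),(cs,(255+467/3.8,185+208/3.8))))
print(tri((c2,(324,198)),(c3,(262,251))))
E
```

```text
(array([0.5408, 0.1376, 0.1449]), np.float64(0.0005366309147515852)) (array([0.5391, 0.1377, 0.1391]), np.float64(0.0023905115291544578))
(array([0.54  , 0.1861, 0.1562]), np.float64(0.00030475679366033493))
```

Two wrist views put the pad top at z=0.145 and the rib at 0.156, as the text says. Pressing about 6.5 mm.

>>> apply_moves([
  [0, 0.05, 0.7, 0, 0],
  [0, 0.05, 0.9, 0, 0],
  [0, 0.05, 1.05, 0, 0],
  [0, 0.05, 1.05, 0, 0],
])

```text
t: 3.42
tcp_pos: [0.5218, 0.1586, 0.1382]
tool_rot: [-0.007, 0.707, -0.707, 0.008]
force: [-1.6, 0.6, 4.4]
finger_gap: -0.0
```

>>> apply_moves([
  [0, 0, 0.05, 0, 0],
  [0, 0, 0.05, -0.2, 0],
  [0, 0, 0.05, -0.4, 0],
  [0, 0, 0.05, -0.6, 0],
  [0, 0, 0.05, -0.8, 0],
  [0, 0, 0.05, -1.0, 0],
  [0, 0, 0.05, -1.2, 0],
])

```text
t: 4.3
tcp_pos: [0.521, 0.194, 0.137]
tool_rot: [0.007, -0.707, 0.707, -0.008]
force: [-2.1, -2.2, 6.8]
finger_gap: 0.001
```

```bash
python3 - <<'E'
from h import *
import pickle
c=manip.get_calibration("wrist"); im=manip.snapshot("wrist"); s=manip.sense()
cv2.imwrite("pics/w4.png",im[:,:,::-1])
print(s['tcp_pos'],s['force'])
E
```

```text
[0.521  0.1946 0.1371] [-2.1134 -2.1585  6.0513]
```

View pics/w4.png

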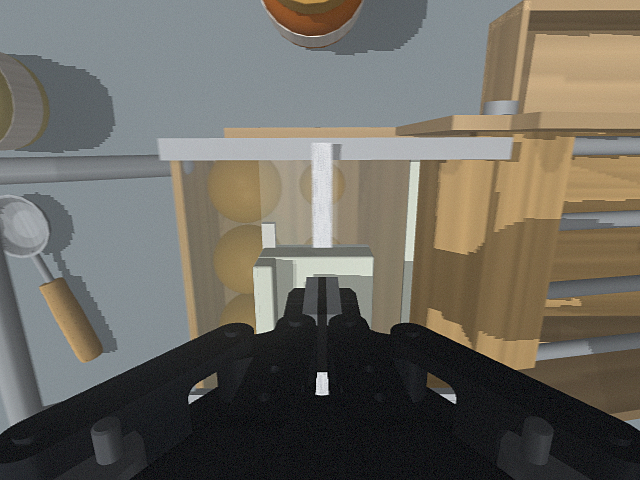

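The cover is moving: the pad has shifted uphill past the crossbar. I'll continue sliding.

>>> apply_moves([
  [0, 0, 0, -0.3, 0],
  [0, 0, 0, -0.6, 0],
  [0, 0, 0, -0.9, 0],
  [0, 0, 0, -1.1, 0],
  [0, 0, 0, -1.3, 0],
  [0, 0, 0, -1.4, 0],
  [0, 0, 0, -1.4, 0],
])

```text
t: 5.22
tcp_pos: [0.5211, 0.2352, 0.1372]
tool_rot: [0.006, -0.706, 0.708, -0.009]
force: [-0.3, -5.4, 6.0]
finger_gap: -0.001
```

```bash
python3 - <<'E'
from h import *
import pickle
c=manip.get_calibration("wrist"); im=manip.snapshot("wrist"); s=manip.sense()
cv2.imwrite("pics/w5.png",im[:,:,::-1])
print(s['tcp_pos'],s['force'])
for yy in (.137,.207): print(proj(c,(.541,yy,.145)),proj(c,(.541,yy,.137)))
E
```

```text
[0.5211 0.2352 0.1372] [ 0.6386 -4.3819  5.6867]
(np.float64(563.2889995775488), np.float64(264.3576914893243)) (np.float64(550.9088378653854), np.float64(258.1570055146121))
(np.float64(392.2454799196648), np.float64(261.18286779284443)) (np.float64(388.6019506862289), np.float64(255.12653809541445))
```

View pics/w5.png

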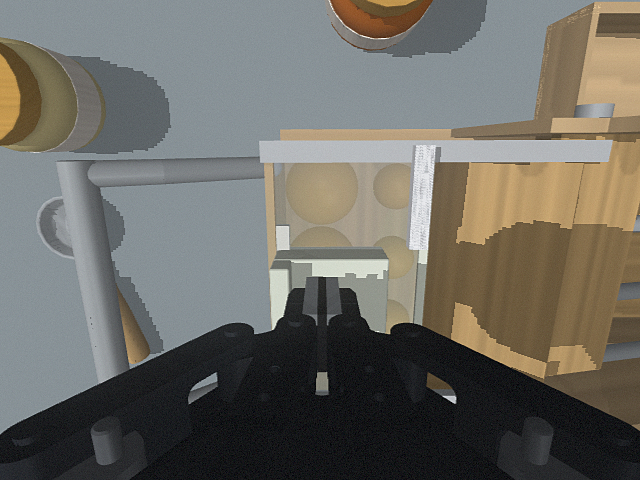

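Pad corner at (388,260) agrees with the fully open prediction (388.6,255), and the push force rose at the stop. I'll give it a small extra push, then lift off.

>>> apply_moves([
  [0, 0, 0, -0.1, 0],
  [0, 0, 0, -0.12, 0],
  [0, 0, 0, -0.1, 0],
  [0, 0, -0.6, -0.1, 0],
  [50, 0, -2, -0.1, 0],
  [50, 0.1, -2.6, -1.5, 0],
  [50, 0.1, -2.6, -3.0, 0],
  [50, 0.1, -2.6, -3.0, 0],
  [50, 0.1, -2.6, -3.0, 0],
])

```text
t: 6.4
tcp_pos: [0.5148, 0.3259, 0.2135]
tool_rot: [0.007, -0.707, 0.707, -0.007]
force: [0.1, -0.5, -0.2]
finger_gap: 0.588
```

```bash
python3 - <<'E'
from h import *
import pickle
c=manip.get_calibration("wrist"); im=manip.snapshot("wrist"); s=manip.sense()
pickle.dump((c,s),open("w6.pkl","wb"))
cv2.imwrite("pics/w6.png",im[:,:,::-1])
print(s['tcp_pos'],s['force'],s['finger_gap'])
for yy in (.207,): print(proj(c,(.541,yy,.145)))
print(plan([.517,.3245,.131],[.018,-1,0])[:2])
E
```

```text
[0.5149 0.3254 0.2133] [-0.6469 -0.2254  1.0133] 0.5842791445921883
(np.float64(516.4757931827011), np.float64(213.47040682689052))
(array([-0.0702,  2.7446,  0.0288]), np.float64(0.008796430077733512))
```

View pics/w6.png

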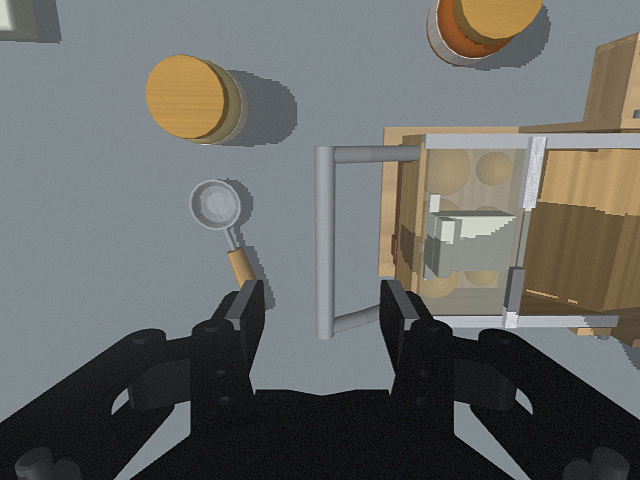

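The pad corner at (516,214) is where full opening predicts. The bar, at column ~325, is centred between the fingers (~322). I'll check the bar height and the jar clearance.

```bash
python3 - <<'E'
from h import *
import pickle
c2,c6=[pickle.load(open(f"w{i}.pkl","rb"))[0] for i in (2,6)]
print(tri((c2,(118,137)),(c6,(324.5,148))), tri((c2,(139.5,300)),(c6,(325.5,336))))
print('jar',onz(c6,(187,97),.075))
E
```

```text
(array([0.5775, 0.3256, 0.1466]), np.float64(0.00019410188383648652)) (array([0.4596, 0.3223, 0.1523]), np.float64(0.0006686936090823746))
jar [0.6117 0.429  0.075 ]
```

>>> apply_moves([
  [50, -0.1, 1.5, 0.05, 0],
  [50, -0.1, 2.7, 0.05, 0],
  [50, -0.1, 2.74, 0.05, 0],
  [50, -0.1, 2.74, 0.05, 0],
  [0, -0.1, 2.74, 0.05, 0],
  [0, -0.1, 2.74, 0.05, 0],
  [0, -0.1, 2.74, 0.05, 0],
  [0, -0.1, 2.74, 0.05, 0],
  [0, -0.1, 2.74, 0.05, 0],
], squeeze=40)

```text
t: 7.58
tcp_pos: [0.5188, 0.3243, 0.1327]
tool_rot: [0.006, -0.707, 0.707, -0.008]
force: [-0.3, -3.9, 6.4]
finger_gap: 0.122
```

```bash
python3 - <<'E'
from h import *
s=manip.sense()
print(s['tcp_pos'],s['force'],s['finger_gap']*85)
cv2.imwrite("pics/w7.png",manip.snapshot("wrist")[:,:,::-1])
cs=manip.snapshot("scene")[150:320,250:490,::-1]
cv2.imwrite("pics/s7.png",cv2.resize(cs,None,fx=3.3,fy=3.3))
M=R.from_quat(s['tool_rot']).as_matrix()
# arc plan: hinge y, z, handle grasp
p0=s['tcp_pos']; r=np.array([.210,.035])
for th in (0.1,.2,.3,.4,.5,.6,.65,.7,.75,.8,.85,.9,.95,1.0,1.05):
    c,sn=np.cos(th),np.sin(th); u=r[0]*c-r[1]*sn; v=r[0]*sn+r[1]*c
    du,dv=u-r[0],v-r[1]   # uphill (+Y), up
    d=np.array([-0.018*du,du,dv]); print(th,(M.T@d/.03).round(2))
E
```

```text
[0.5188 0.3243 0.1327] [-0.2587 -3.8637  6.4031] 10.393314043440698
0.1 [-0.   -0.69  0.15]
0.2 [-0.   -1.37  0.37]
0.3 [-0.   -2.02  0.66]
0.4 [-0.   -2.63  1.01]
0.5 [-0.   -3.21  1.42]
0.6 [-0.   -3.75  1.88]
0.65 [-0.   -4.    2.14]
0.7 [-0.   -4.23  2.4 ]
0.75 [-0.   -4.46  2.68]
0.8 [-0.   -4.67  2.96]
0.85 [-0.   -4.86  3.26]
0.9 [-0.   -5.04  3.57]
0.95 [-0.   -5.2   3.88]
1.0 [-0.   -5.35  4.2 ]
1.05 [-0.   -5.48  4.53]
```

View pics/w7.png

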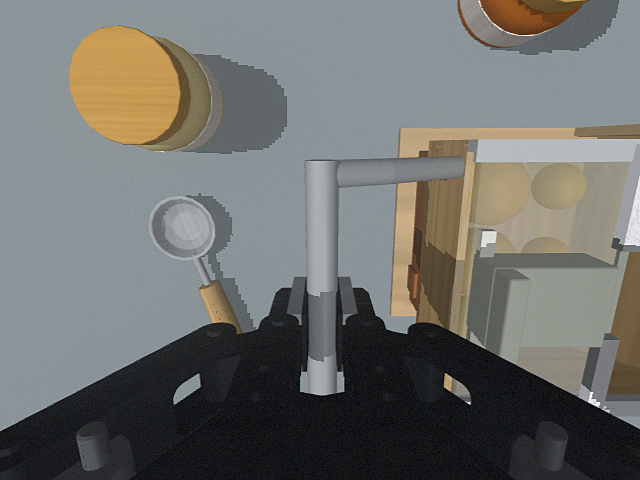

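View pics/s7.png

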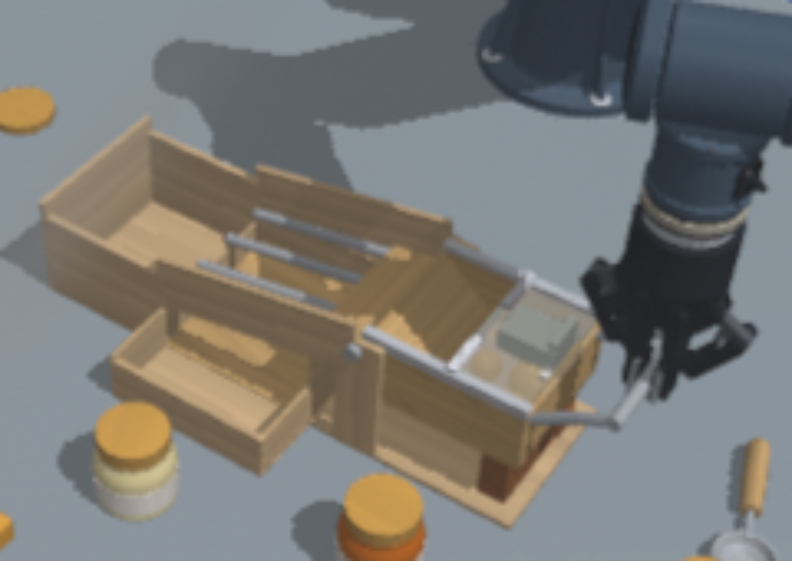

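The fingers stopped on the bar and hold it. Tipping along the arc to 0.6 rad.

>>> apply_moves([
  [0, 0, -0.35, 0.07, 0],
  [0, 0, -0.69, 0.15, 0],
  [0, 0, -1.37, 0.37, 0],
  [0, 0, -2.02, 0.66, 0],
  [0, 0, -2.63, 1.01, 0],
  [0, 0, -3.21, 1.42, 0],
  [0, 0, -3.5, 1.65, 0],
  [0, 0, -3.75, 1.88, 0],
  [0, 0, -3.75, 1.88, 0],
])

```text
t: 8.8
tcp_pos: [0.5201, 0.2699, 0.2463]
tool_rot: [-0.005, 0.709, -0.705, 0.008]
force: [3.0, 5.8, 1.5]
finger_gap: 0.119
```

```bash
python3 - <<'E'
from h import *
s=manip.sense()
print(s['tcp_pos'],s['force'],s['finger_gap']*85)
g=s['tcp_pos']+[0,0,.0187]
v=g-np.array([.5205,.1147,.1155]); print(np.hypot(v[1],v[2]),np.arctan2(v[2],v[1])-np.arctan2(.035,.21))
cs=manip.snapshot("scene")[110:320,250:490,::-1]
cv2.imwrite("pics/s8.png",cv2.resize(cs,None,fx=2.8,fy=2.8))
E
```

```text
[0.5201 0.2699 0.2463] [2.9508 5.7602 1.487 ] 10.09452902605363
0.215489037632885 0.6015297343308879
```

View pics/s8.png

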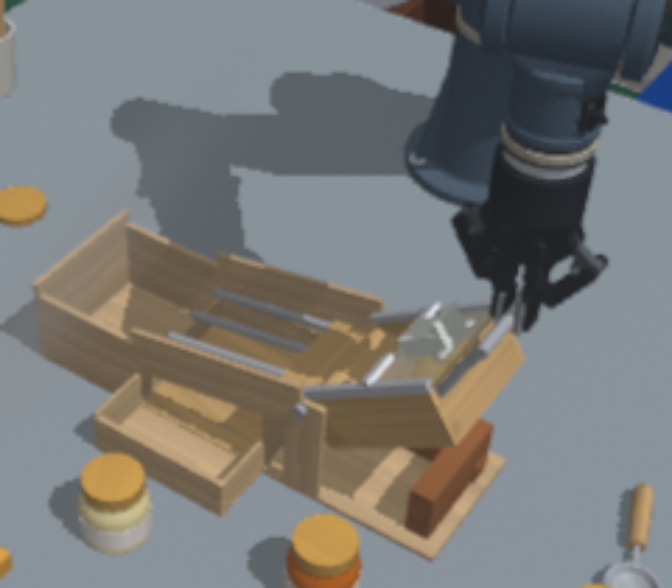

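>>> apply_moves([
  [0, 0, -0.25, 0.26, 0],
  [0, 0, -0.37, 0.39, 0],
  [0, 0, -0.48, 0.52, 0],
  [0, 0, -0.55, 0.61, 0],
  [0, 0, -0.63, 0.7, 0],
  [0, 0, -0.71, 0.8, 0],
  [0, 0, -0.78, 0.9, 0],
  [0, 0, -0.85, 0.99, 0],
  [0, 0, -0.92, 1.08, 0],
  [0, 0, -0.98, 1.18, 0],
  [0, 0, -1.05, 1.28, 0],
  [0, 0, -1.11, 1.38, 0],
])

```text
t: 10.35
tcp_pos: [0.521, 0.2306, 0.2805]
tool_rot: [-0.005, 0.71, -0.704, 0.009]
force: [0.5, 11.1, 7.4]
finger_gap: 0.124
```

```bash
python3 - <<'E'
from h import *
s=manip.sense()
print(s['tcp_pos'],s['force'],s['finger_gap']*85)
g=s['tcp_pos']+[0,0,.0187]
v=g-np.array([.5205,.1147,.1155]); print(np.hypot(v[1],v[2]),np.arctan2(v[2],v[1])-np.arctan2(.035,.21))
cs=manip.snapshot("scene")[110:320,250:490,::-1]
cv2.imwrite("pics/s9.png",cv2.resize(cs,None,fx=2.8,fy=2.8))
E
```

```text
[0.521  0.2306 0.2805] [ 0.512  11.091   7.4054] 10.499818427282655
0.21721823090802952 0.8431061796085226
```

View pics/s9.png

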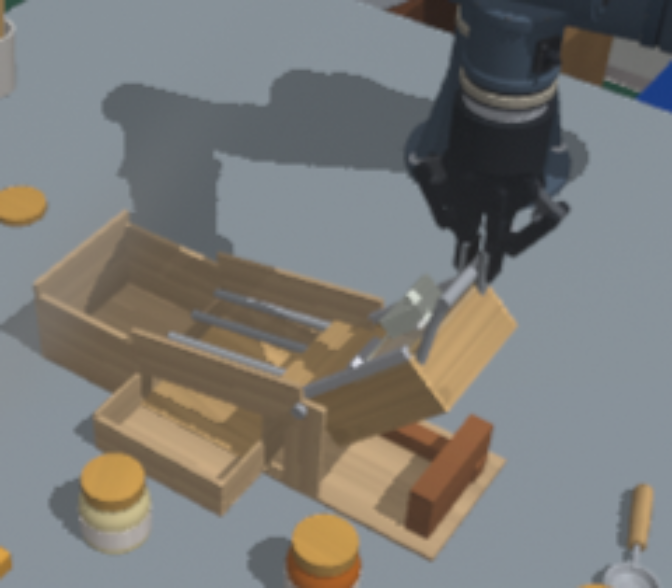

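Box at about 0.84 rad, no ball visibly over the bars yet. There's a 12 N outward radial load, so I'll shift slightly outward and continue slowly to about 1.0.

>>> apply_moves([
  [0, 0, -0.1, 0.0, 0],
  [0, 0, -0.16, 0.1, 0],
  [0, 0, -0.23, 0.26, 0],
  [0, 0, -0.31, 0.41, 0],
  [0, 0, -0.39, 0.57, 0],
  [0, 0, -0.47, 0.73, 0],
  [0, 0, -0.54, 0.89, 0],
  [0, 0, -0.58, 1.0, 0],
  [0, 0, -0.6, 1.06, 0],
  [0, 0, -0.6, 1.06, 0],
])

```text
t: 11.65
tcp_pos: [0.5218, 0.1979, 0.2989]
tool_rot: [-0.005, 0.71, -0.704, 0.009]
force: [2.3, 7.4, 8.5]
finger_gap: 0.119
```

```bash
python3 - <<'E'
from h import *
s=manip.sense()
print(s['tcp_pos'],s['force'],s['finger_gap']*85)
g=s['tcp_pos']+[0,0,.0187]
v=g-np.array([.5205,.1147,.1155]); print(np.hypot(v[1],v[2]),np.arctan2(v[2],v[1])-np.arctan2(.035,.21))
cs=manip.snapshot("scene")[110:320,250:490,::-1]
cv2.imwrite("pics/s10.png",cv2.resize(cs,None,fx=2.8,fy=2.8))
cv2.imwrite("pics/w10.png",manip.snapshot("wrist")[:,:,::-1])
E
```

```text
[0.5218 0.1979 0.2989] [2.3133 7.4397 8.4867] 10.086857921128878
0.21852790275990147 1.0148616959140462
```

View pics/s10.png

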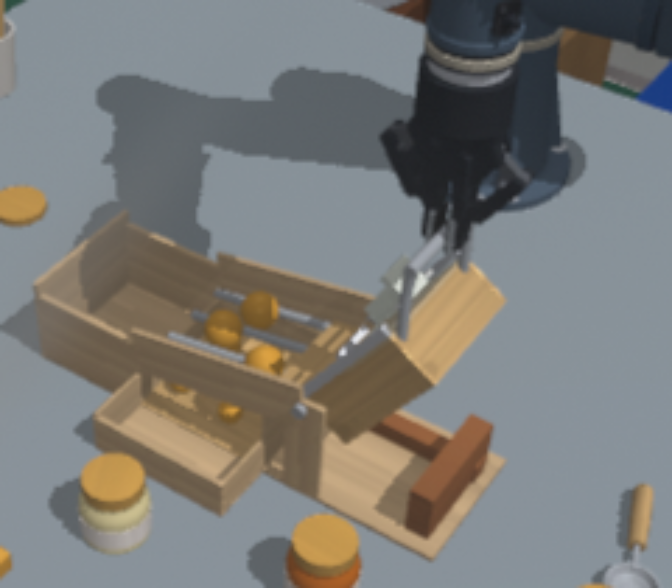

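View pics/w10.png

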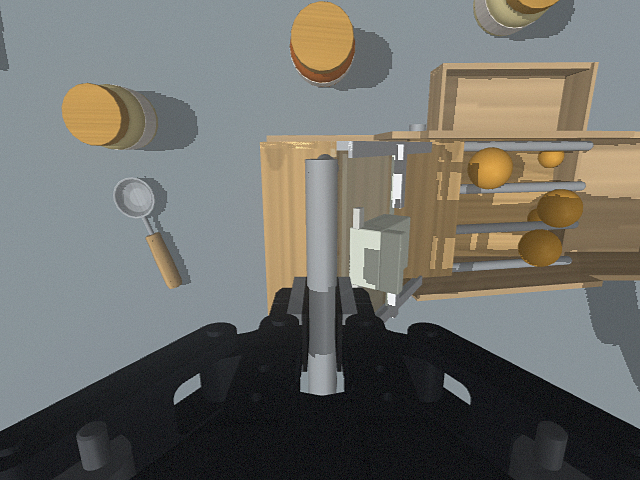

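Three large balls are rolling on the bars and at least two small ones are already below. I'll hold and look again.

>>> apply_moves([
  [0, 0, 0, 0, 0],
  [0, 0, 0, 0, 0],
  [0, 0, 0, 0, 0],
  [0, 0, 0, 0, 0],
  [0, 0, 0, 0, 0],
  [0, 0, 0, 0, 0],
  [0, 0, 0, 0, 0],
  [0, 0, 0, 0, 0],
])

```text
t: 12.75
tcp_pos: [0.5218, 0.198, 0.2988]
tool_rot: [-0.005, 0.71, -0.704, 0.009]
force: [1.5, 7.4, 8.6]
finger_gap: 0.121
```

```bash
python3 - <<'E'
from h import *
cs=manip.snapshot("scene")[110:320,250:490,::-1]
cv2.imwrite("pics/s11.png",cv2.resize(cs,None,fx=2.8,fy=2.8))
cv2.imwrite("pics/w11.png",manip.snapshot("wrist")[:,:,::-1])
E
```

```text
(no output)
```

View pics/s11.png

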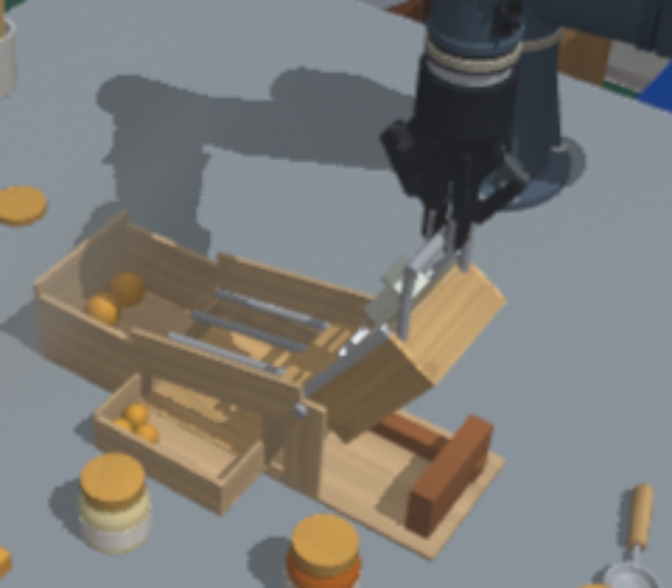

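View pics/w11.png

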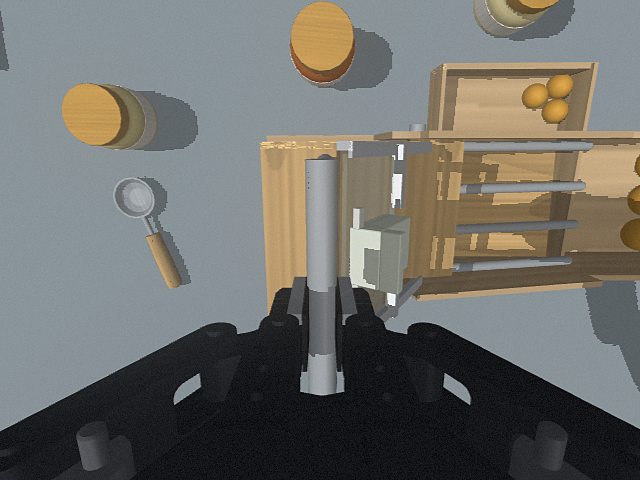

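All three small balls are in the side trough and all three large ones in the end lane. Lowering the box along the same arc.

>>> apply_moves([
  [0, 0, 0.1, -0.2, 0],
  [0, 0, 0.25, -0.44, 0],
  [0, 0, 0.41, -0.75, 0],
  [0, 0, 0.78, -1.36, 0],
  [0, 0, 1.22, -1.92, 0],
  [0, 0, 1.7, -2.44, 0],
  [0, 0, 2.24, -2.9, 0],
  [0, 0, 2.82, -3.31, 0],
  [0, 0, 3.43, -3.66, 0],
  [0, 0, 4.08, -3.95, 0],
  [0, 0, 4.5, -4.08, 0],
  [0, 0, 4.76, -4.17, 0],
])

```text
t: 14.35
tcp_pos: [0.5188, 0.3204, 0.1512]
tool_rot: [0.007, -0.707, 0.707, -0.007]
force: [5.2, 2.0, -2.0]
finger_gap: 0.122
```

>>> apply_moves([
  [0, 0, 0.15, -0.04, 0],
  [0, 0, 0.3, -0.08, 0],
  [0, 0, 0.45, -0.12, 0],
  [0, 0, 0.6, -0.14, 0],
  [0, 0, 0.66, -0.15, 0],
  [0, 0, 0.66, -0.15, 0],
  [0, 0, 0.66, -0.15, 0],
])

```text
t: 15.22
tcp_pos: [0.5187, 0.3241, 0.1337]
tool_rot: [0.007, -0.707, 0.707, -0.008]
force: [3.3, 0.3, 6.5]
finger_gap: 0.125
```

```bash
python3 - <<'E'
from h import *
s=manip.sense()
print(s['tcp_pos'],s['force'],s['finger_gap']*85)
c=manip.get_calibration("wrist")
cv2.imwrite("pics/w12.png",manip.snapshot("wrist")[:,:,::-1])
cs=manip.snapshot("scene")[110:320,250:490,::-1]
cv2.imwrite("pics/s12.png",cv2.resize(cs,None,fx=2.8,fy=2.8))
E
```

```text
[0.5187 0.3241 0.1337] [3.3295 0.3056 6.5306] 10.62466436652604
```

View pics/w12.png

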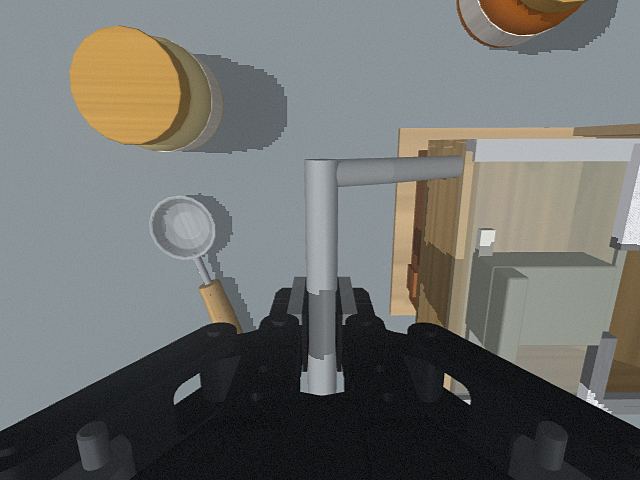

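View pics/s12.png

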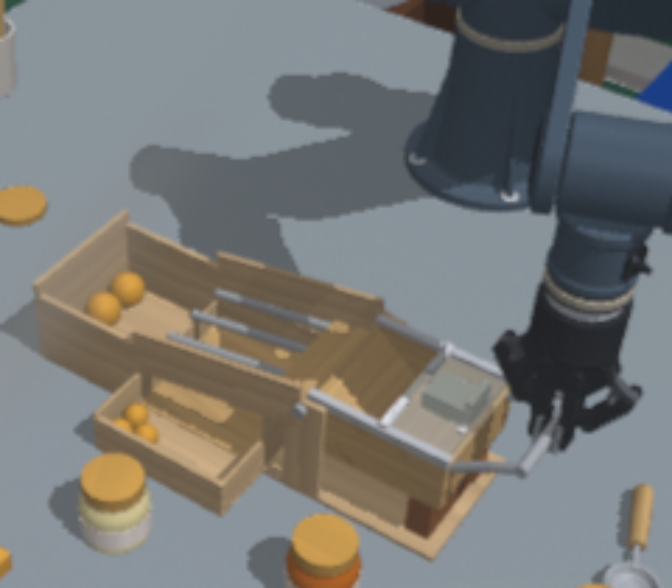

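The view is identical to the one before lifting, and the force is pushing up on the tool, so the box rests. Release and retreat.

>>> apply_moves([
  [50, 0, 0, 0, 0],
  [50, 0, 0, 0, 0],
  [50, 0, 0, 0, 0],
  [50, 0, 0, 0, 0],
  [50, 0, -0.6, 0, 0],
  [50, 0, -1.5, 0, 0],
  [50, 0, -3.0, 0, 0],
  [50, 0, -4.0, 0, 0],
  [50, 0, -4.0, 0, 0],
  [50, 0, -4.0, 0, 0],
])

```text
t: 16.58
tcp_pos: [0.5175, 0.3245, 0.2524]
tool_rot: [0.007, -0.707, 0.707, -0.007]
force: [0.4, 1.0, 0.5]
finger_gap: 0.585
```

```bash
python3 - <<'E'
from h import *
s=manip.sense()
print(s['tcp_pos'],s['force'],s['finger_gap']*85)
c=manip.get_calibration("wrist"); w=manip.snapshot("wrist")
cv2.imwrite("pics/w13.png",w[:,:,::-1])
print(proj(c,(.541,.207,.145)),proj(c,(.5775,.3256,.1466)),proj(c,(.4596,.3223,.1523)))
a=manip.snapshot("top")[180:330,180:520,::-1]
cv2.imwrite("pics/t13.png",cv2.resize(a,None,fx=2.3,fy=2.3))
E
```

```text
[0.5175 0.3245 0.2524] [0.3785 0.9665 0.4638] 49.72715690856346
(np.float64(485.1792109216858), np.float64(206.2255955128395)) (np.float64(321.92276414174427), np.float64(151.16832314662932)) (np.float64(323.3678349886302), np.float64(310.76640268309916))
```

View pics/w13.png

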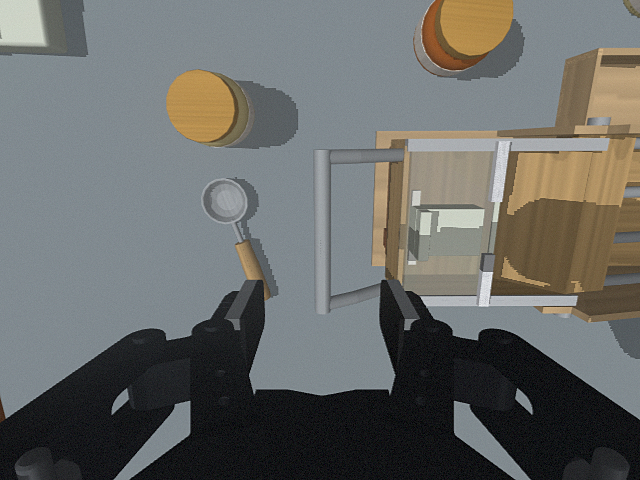

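View pics/t13.png

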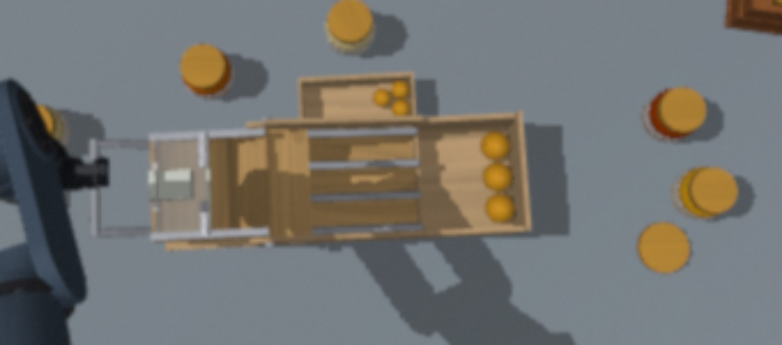

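The cover corner (484,206) and bar ends (322,151) and (323,312) match the predictions for cover open and box level. Three small balls sit in the side trough and three large ones against the end wall. The jars, lid and spoon are where they were.

```bash
python3 -c "
from station import manip
print(manip.sense()['t'],manip.sign_off())"
```

```text
the job is handed in; nothing more can be done
16.675 None
```

The balls are sorted and the job is handed in at 16.7 s of robot time; no verdict was reported. I pressed the tab and slid the cover fully open, then tipped the box by its handle to about 1.0 rad. Afterwards I lowered it under control onto its rest, let go and lifted clear.

**Last checks:**
- **Balls:** the three small balls lie in the side trough of the small lane. The three large ones lie in the large lane, against the end wall.
- **Box and cover:** the handle and tab pad are within 2 px of where a level box and a fully open cover would put them.
- **Robot:** the gripper is clear of everything, with close to zero force on it.
- **Bystanders:** the jars, lid and spoon look unmoved in the pictures.

**Disagreements:**
- **Tab pad height:** the first estimate, using the scene camera, was 139–141 mm. Two wrist views gave 145 mm, which matched the text, so I used that.
- **Tipping radius:** while the box was tipped, the arc came out 3–5 mm larger than the 213 mm given, with a radial load of about 12 N. I shifted slightly outward to ease it.

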